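# Kit the mill's parts into the caddy

## Robot

A 6-joint arm with a two-finger parallel gripper is mounted at the origin on the work surface. World frame = base frame: x ahead of the robot, y to its left, z up, the work surface at z = 0. Lengths are in mm, angles in rad, forces in N, time in s.
With the tool pointing down it reaches from about 275 to 1000 mm from the base axis. Payload 8.4 kg.
Tool frame: the origin (TCP) lies midway between the tips of the shut fingers; the grasp point (between the pads) lies 19 mm behind it; z points along the fingers, y is the line along which they close (so a half turn about z gives the same grasp; the last joint's range is limited). The gripper opens to 85 mm and grips with 20 to 120 N. Pads are 22 mm wide; open, the fingers measure 114 mm over their backs; the gripper's body (76 mm by 85 mm) begins 54 mm behind the grasp point. The pads swing forward as they close: fully open they stand 13 mm farther back than shut.
Start: joints at [-1.235, 0.353, 1.633, -0, 1.155, -0.002], TCP at [207.131, -589.682, 231.281] pointing down, gripper open.
Joint ranges: [-2.63, 2.63], [-0.92, 2.1], [0.06, 2.66], [-1.3, 4.44], [0, 2.69], [-3.02, 3.02]. Speed limits (rad/s): [2.22, 2.22, 2.79, 3.14, 3.14, 3.14].

## Interface

Orientations are given as [roll, pitch, yaw] about the fixed x, y, z axes, in that order (R = Rz(yaw) Ry(pitch) Rx(roll)).
In Python, from rig import r gives the robot as it stands.
- The arm moves only by the tool servo_tool, never from a script. Its argument "deltas" is a list of rows, each an object of numbers: "x", "y", "z": the shift along the world's x, y, z in mm; "rx", "ry", "rz": the turn, a rotation vector about the world's x, y, z in rad; "gripper": the gripper's target within -1 to 1 (fully open at 1, half-way at 0, shut at -1). A call has 1 to 10 rows; each row is the pose to reach, as a shift and turn from the pose commanded when the call began; what a row does not reach only later rows make up. A row lasts 1/10 s, in which the tool goes at most 50 mm and 8.59 degrees, less where a joint would pass 70% of its speed; a pose out of reach is approached as far as the arm can. A call with a gripper value outside its range is refused whole. The fingers move at their own pace and stop on an object; "newtons" is the grip in N (left out, the last holds). Time passes only in rows, so rows that repeat a pose let the fingers close. It gives the time, the measured TCP pose, the force, the opening and the grip force at its end, in the units of the state.
- r.sense(): the state, without advancing time (a new reading comes with each control period).
- r.grab_frame(name): name is "scene" or "side" or "wrist"; returns the picture (384x512x3 uint8, blue, green, red); there is no depth.
- r.camera_params(name): a dict with "mtx" (3x3 intrinsics, pixels), "eye" and "orientation" of the camera in the world. Camera axes: x right, y down, z forward; pixel columns grow to the right and rows downward; lengths in mm; the calibration is good to about 2 mm. A picture is of the moment at which its call begins: read the wrist's pose just before it. camera_params takes no time and is no camera call; for the wrist camera it gives the pose at the moment of the call.
- r.sign_off(): hands the job in; it is judged then, once.
Trained networks look in the newest picture that a camera, given by its name, has taken for a name from the list of things; names that differ only in an ending like _2 or _b are one class to them, and where a whole thing is asked for, a point or a joint stands for the part that bears it (a point fixed in the world has none). Each returns a list of dicts, best first, with "conf" (0 to 1); they miss things now and then, are a little off and sometimes report something else, mostly with a low value. They report only what shows in the picture. A call takes as long as a camera call.
- r.recognise(name, camera): "box" ([left, top, width, height] in pixels, round what is visible of it).
The state is a dict: "clock": time; "qpos": joint angles; "qvel": joint speeds; "joint_efforts": joint torques, N m; "eef_pos": TCP position; "tcp_rot": TCP orientation; "contact_force": force on the tool from outside, world axes, zero at the start; "wrist_torque": the same for the moment, N m; "opening": opening from 0.0 (shut) to 1.0 (fully open); "grasp_force": force on a finger pad.
Only numpy, scipy, OpenCV 4.12 (cv2) and the standard library are available. Lean on these libraries where they do the work, as an engineer would, in place of code of your own. Each camera call takes 0.05 s, during which the arm holds its last target. There are 200 camera calls.

## Task

Put the stripped-down mill's parts into the caddy, each standing upright on the floor of its own pocket: the smaller of the two ferrules in the large round cup, the pointed nozzle in the small round cup, the square-flanged bearing housing in the square tub, and the spacer plate, pulled up out of the slotted block, on edge in the long trough. The larger ferrule and the blunt nozzle belong to another machine: leave them standing where they are.

Things in the scene. Friction and masses are not known exactly. Their poses are not given: they have to be found in the camera images.
- ferrule_c (a point): The smaller ferrule to collect: bright steel hollow pipe stub, standing upright on its flange; flange 50 mm across and 7 mm thick at the bottom, tube above it 38 mm across (the grip), open at the top, 50 mm high overall. This point is its centre, 25 mm above its underside; z is up its axis.
- nozzle_c (a point): The pointed nozzle to collect: slim bright steel turned part, standing upright; foot disc 34 mm across and 9 mm thick, straight stem 22 mm across up to 50 mm height (the grip), then a cone narrowing to 8 mm at the top; 68 mm high overall. This point is its centre, 34 mm above its underside; z is up its axis.
- bearing_c (a point): The square-flanged bearing housing to collect: dark steel, standing on its square flange 56 x 56 mm, 12 mm thick with four bolt holes; a round boss 34 mm across rises from it (the grip), 50 mm high overall. This point is its centre, 25 mm above its underside; x and y run along the flange's edges, z up.
- spacer_c (a point): Spacer plate to collect: bright steel, on edge, 60 long (x), 18 thick (y), 70 mm high (z up). It starts in the slot of a fixed grey block (76 x 54 x 48 mm high, centred on it, same yaw); slot along x 20.5 wide, 40 deep, floor 8 mm above the table. The top 30 mm stick out: grip there across the thickness, lift straight up over 40 mm. This point: its centre, 35 mm above its lower edge.
- big_ferrule_c (a point): Look-alike, to be left alone: the larger ferrule, same shape and height (50 mm) but flange 64 mm and tube 51 mm across. This point is its centre, 25 mm above its underside.
- blunt_nozzle_c (a point): Look-alike, to be left alone: the blunt nozzle, same foot (34 mm), stem (22 mm) and height (68 mm), but its stem goes straight up to a flat end with a dark 10 mm bore. This point is its centre, 34 mm above its underside.
- large_cup: Large round white pocket of the caddy, for the ferrule: 80 mm outside, 72 mm inside. Origin: centre of its underside, 6 mm above the table; inner floor 4 mm and rim 14 mm above the origin; walls 4 mm. Fixed to the grey caddy plate. 
- small_cup: Small round white pocket of the caddy, for the pointed nozzle: 60 mm outside, 52 mm inside. Origin: centre of its underside, 6 mm above the table; inner floor 4 mm and rim 14 mm above the origin; walls 4 mm. Fixed to the grey caddy plate. 
- square_tub: Square white pocket of the caddy, for the bearing housing: 84 x 84 mm outside, 76 x 76 mm inside, x and y along its sides. Origin: centre of its underside, 6 mm above the table; inner floor 4 mm and rim 14 mm above the origin; walls 4 mm. Fixed to the grey caddy plate. 
- long_trough: Long narrow white pocket of the caddy, for the spacer plate: 86 mm (x) by 44 mm (y) outside, 78 mm by 36 mm inside. Origin: centre of its underside, 6 mm above the table; inner floor 4 mm and rim 14 mm above the origin; walls 4 mm. Fixed to the grey caddy plate. The four pockets form a two-by-two square, 90 mm apart, on that plate (200 mm square, 6 mm thick).

How it is judged (in metres and radians):
At the end, for the whole second after the job is handed in: Ferrule, pointed nozzle, bearing housing and spacer plate each stand upright (within 0.12 rad), at rest, flat on the floor of their own pocket (height within 4 mm, flange or foot wholly inside the walls); the larger ferrule and the blunt nozzle still stand upright within 20 mm of where they started (horizontal distance between ferrule_c and large_cup below 0.016 m and z of ferrule_c in the frame of large_cup between 0.025 and 0.033 m and angle between each of ferrule_c, nozzle_c, bearing_c, spacer_c, big_ferrule_c, blunt_nozzle_c's own z axis and vertical below 0.12 rad and linear speed of each of ferrule, nozzle, bearing, spacer below 0.02 m/s and horizontal distance between nozzle_c and small_cup below 0.014 m and z of nozzle_c in the frame of small_cup between 0.034 and 0.042 m and horizontal distance between bearing_c and square_tub below 0.016 m and z of bearing_c in the frame of square_tub between 0.025 and 0.033 m and x of spacer_c in the frame of long_trough between -0.013 and 0.013 m and y of spacer_c in the frame of long_trough between -0.012 and 0.012 m and z of spacer_c in the frame of long_trough between 0.035 and 0.043 m and distance of each of big_ferrule_c, blunt_nozzle_c from where it was at the start of the episode below 0.02 m); the robot touches nothing.
It fails at once if a look-alike was picked up or pushed away (distance of any of big_ferrule_c, blunt_nozzle_c from where it was at the start of the episode above 0.03 m).
It also fails if it takes over 122 s, if anything falls off the work surface, if the arm or the gripper's body presses on something with over 40 N, if the wrist force passes 120 N, or if a joint passes its speed limit or range.

## Working session

There is one attempt and no reset: what is moved stays moved. The work goes in short steps, Python scripts to look and compute and a tool call to move; the robot and the scene stay as the last step left them, time stands still between calls to the robot, and variables do not carry over. Pictures are saved under pics/ and viewed, at most 14 in all, crops included, and the job is handed in when it is done.

Besides the shell and the picture viewer there is one more tool, called after "Call:" as a command line: name --argument value ..., lists and objects as JSON in quotes. servo_tool: Moves the arm, as the interface text tells. Its arguments: {"type":"object","properties":{"deltas":{"type":"array","items":{"type":"object","properties":{"x":{"type":"number"},"y":{"type":"number"},"z":{"type":"number"},"rx":{"type":"number"},"ry":{"type":"number"},"rz":{"type":"number"},"gripper":{"type":"number"}}}},"newtons":{"type":"number"}},"required":["deltas"]}

```bash
mkdir -p pics
cat > h.py <<'E'
from rig import r
import cv2, numpy as np
from scipy.spatial.transform import Rotation as R
def Rc(p):
    o=np.array(p["orientation"],float)
    return o if o.shape==(3,3) else R.from_euler('xyz',o).as_matrix()
def ray(p,uv,z):
    d=Rc(p)@np.linalg.solve(np.array(p["mtx"]),[uv[0],uv[1],1.]); e=np.array(p["eye"]); return e+d*(z-e[2])/d[2]
def proj(p,X):
    q=(np.atleast_2d(X)-np.array(p["eye"]))@Rc(p); q=q@np.array(p["mtx"]).T; return q[:,:2]/q[:,2:]
N=["ferrule_c","nozzle_c","bearing_c","spacer_c","big_ferrule_c","blunt_nozzle_c","large_cup","small_cup","square_tub","long_trough"]
E
python3 - <<'E'
from h import *
for c in ["scene","side"]:
    im=r.grab_frame(c); cv2.imwrite(f"pics/{c}0.png",cv2.resize(im,(800,600))); p=r.camera_params(c); print(c,p)
    for n in N:
        print(n,[([round(x) for x in b["box"]],round(b["conf"],2)) for b in r.recognise(n,c)[:3]])
print(r.sense())
E
```

```text
scene {'mtx': array([[348.1141018 ,   0.        , 248.28301479],
       [  0.        , 348.1141018 , 188.21008277],
       [  0.        ,   0.        ,   1.        ]]), 'eye': array([ 780.31117465, -342.46407629,  739.9457641 ]), 'orientation': array([-2.57740512, -0.014674  ,  0.62027223])}
ferrule_c [([222, 175, 20, 20], 0.86)]
nozzle_c [([171, 340, 16, 17], 0.81)]
bearing_c [([106, 283, 37, 34], 0.76)]
spacer_c [([273, 190, 17, 38], 0.8)]
big_ferrule_c [([168, 214, 31, 40], 0.95)]
blunt_nozzle_c [([226, 254, 18, 22], 0.74)]
large_cup [([254, 121, 30, 24], 0.72)]
small_cup [([299, 105, 21, 22], 0.58)]
square_tub [([262, 99, 36, 25], 0.95)]
long_trough [([286, 130, 33, 23], 0.97)]
side {'mtx': array([[373.33950378,   0.        , 262.89982555],
       [  0.        , 373.33950378, 190.59744134],
       [  0.        ,   0.        ,   1.        ]]), 'eye': array([ 516.22674951, -516.60068629,  642.33046374]), 'orientation': array([-2.39748024, -0.01467262,  0.01470591])}
ferrule_c [([233, 192, 20, 27], 0.71)]
nozzle_c [([310, 358, 21, 23], 0.64)]
bearing_c [([205, 350, 46, 34], 0.72)]
s
[... 332 characters left out ...]
0.27)]
{'clock': 1.1, 'qpos': array([-1.23539916e+00,  3.52985583e-01,  1.63337849e+00,  2.01156369e-05,
        1.15520279e+00, -2.38659902e-03]), 'qvel': array([-0.00050759, -0.00127906,  0.00069575,  0.00023701,  0.00063787,
       -0.00134054]), 'joint_efforts': array([-1.41923520e-04, -6.05195761e+01, -3.42450285e+01, -7.13688632e-05,
        1.04964533e-03, -8.97925201e-08]), 'eef_pos': array([ 207.14188347, -589.691519  ,  231.29919592]), 'tcp_rot': array([ 3.14156682e+00, -1.83419448e-05,  3.37775642e-01]), 'contact_force': array([ 0.01515658,  0.0074944 , -0.44661579]), 'wrist_torque': array([ 0.01565304,  0.03023409, -0.00505294]), 'grasp_force': 0.0, 'opening': 0.9980637614726557}
```

View pics/scene0.png

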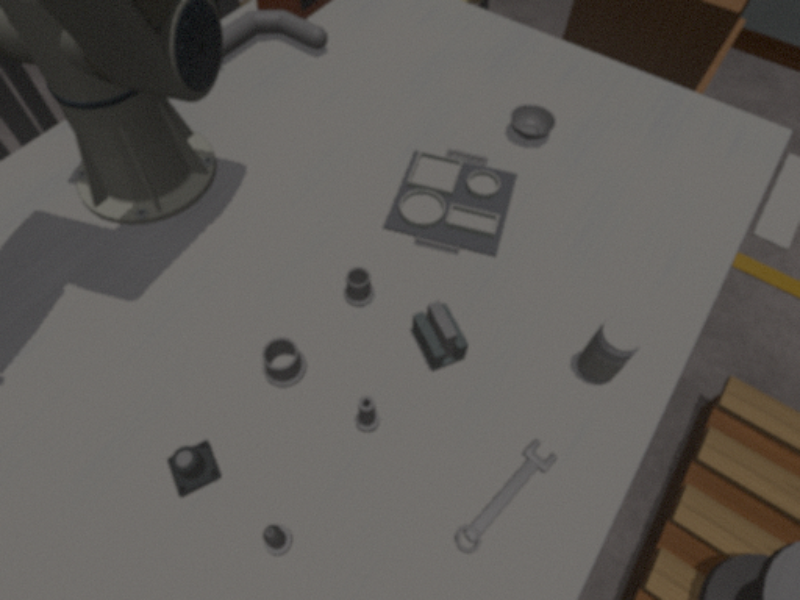

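View pics/side0.png

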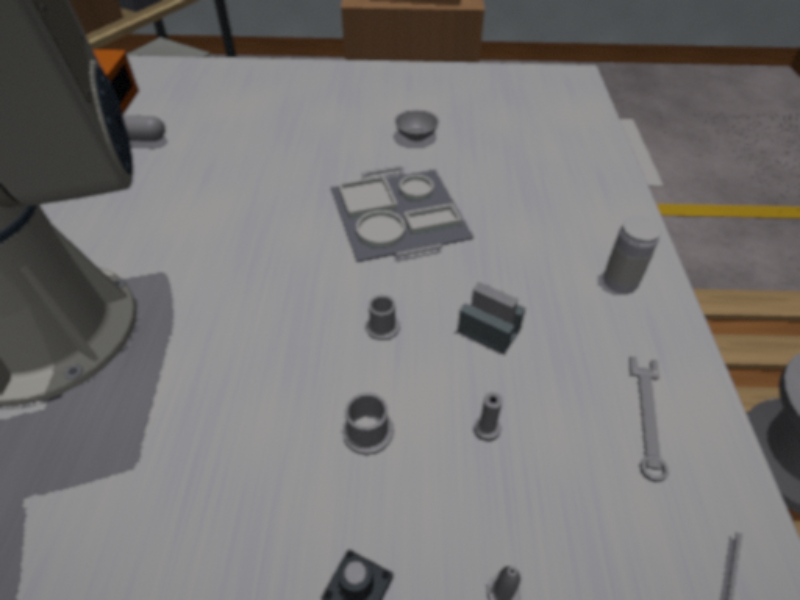

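Run:
```python
from h import *
from scipy.optimize import least_squares
# fit centre on table: match projected box centre of simple shape in both cams
B={"ferrule_c":((222,175,20,20),(233,192,20,27),25,50),"nozzle_c":((171,340,16,17),(310,358,21,23),17,68),"bearing_c":((106,283,37,34),(205,350,46,34),28,50),
"spacer_c":((273,190,17,38),(301,178,29,29),20,78),"big_ferrule_c":((168,214,31,40),(220,249,33,43),32,50),"blunt_nozzle_c":((226,254,18,22),(304,251,14,30),17,68),
"large_cup":((254,121,30,24),(228,136,31,24),40,20),"small_cup":((299,105,21,22),(257,113,19,17),30,20),"square_tub":((262,99,36,25),(216,115,40,24),42,20),"long_trough":((286,130,33,23),(258,131,39,22),40,20)}
P=[r.camera_params("scene"),r.camera_params("side")]
for n,(a,b,rad,h) in B.items():
    print(n,[ray(p,(q[0]+q[2]/2,q[1]+q[3]/2),h*.45).round()[:2] for p,q in zip(P,(a,b))])
p=r.camera_params("wrist");print(p)
```

```text
ferrule_c [array([487.,  17.]), array([474.,   9.])]
nozzle_c [array([ 629., -335.]), array([ 612., -327.])]
bearing_c [array([ 478., -331.]), array([ 468., -324.])]
spacer_c [array([625.,  25.]), array([633.,  40.])]
big_ferrule_c [array([ 478., -152.]), array([ 470., -152.])]
blunt_nozzle_c [array([ 617., -144.]), array([ 610., -144.])]
large_cup [array([461., 221.]), array([465., 214.])]
small_cup [array([520., 343.]), array([523., 328.])]
square_tub [array([442., 308.]), array([440., 301.])]
long_trough [array([552., 250.]), array([553., 241.])]
{'mtx': array([[266.63735348,   0.        , 254.65296568],
       [  0.        , 266.63735348, 185.64874802],
       [  0.        ,   0.        ,   1.        ]]), 'eye': array([ 275.91404264, -565.8010588 ,  374.7682992 ]), 'orientation': array([ 2.84971423e+00,  2.70890115e-05, -1.23186273e+00])}
```

The scene camera (800×600 picture) shows the ferrule at (359,285), big ferrule at (284,360) and blunt nozzle at (367,412). The bearing is at (194,468), the pointed nozzle at (276,538), the spacer block at (440,335) and the caddy around (452,203). The networks agree with the picture. I'll move over the near parts to look with the wrist camera.

Call:
servo_tool --deltas '[{"x": 350, "y": 260, "z": 20, "gripper": 1}, {"x": 350, "y": 260, "z": 20, "gripper": 1}, {"x": 350, "y": 260, "z": 20, "gripper": 1}, {"x": 350, "y": 260, "z": 20, "gripper": 1}, {"x": 350, "y": 260, "z": 20, "gripper": 1}, {"x": 350, "y": 260, "z": 20, "gripper": 1}, {"x": 350, "y": 260, "z": 20, "gripper": 1}, {"x": 350, "y": 260, "z": 20, "gripper": 1}, {"x": 350, "y": 260, "z": 20, "gripper": 1}, {"x": 350, "y": 260, "z": 20, "gripper": 1}]'

```text
invalid input
```

Call:
servo_tool --deltas '[{"x": 0, "y": 0, "z": 0}, {"x": 0, "y": 0, "z": 0}]'

```text
invalid input
```

```bash
cat >> h.py <<'E'
Z={"ferrule_c":25,"nozzle_c":30,"bearing_c":20,"spacer_c":63,"big_ferrule_c":25,"blunt_nozzle_c":34,"large_cup":15,"small_cup":15,"square_tub":15,"long_trough":15}
def look(tag,names=N):
    p=r.camera_params("wrist"); im=r.grab_frame("wrist"); cv2.imwrite(f"pics/{tag}.png",im); np.savez(f"pics/{tag}.npz",eye=p["eye"],orientation=p["orientation"],mtx=p["mtx"])
    for n in names:
        for b in r.recognise(n,"wrist")[:1]:
            q=b["box"]; print(n,round(b["conf"],2),[round(x) for x in q],ray(p,(q[0]+q[2]/2,q[1]+q[3]/2),Z[n]).round()[:2])
    s=r.sense(); print(s["clock"],s["eef_pos"].round(1),s["tcp_rot"].round(3),s["qpos"].round(2)); return p,im
E
python3 -c "
from h import *
look('w1')"
```

```text
1.65 [ 207.1 -589.7  231.3] [ 3.142 -0.     0.338] [-1.24  0.35  1.63  0.    1.16 -0.  ]
```

View pics/w1.png

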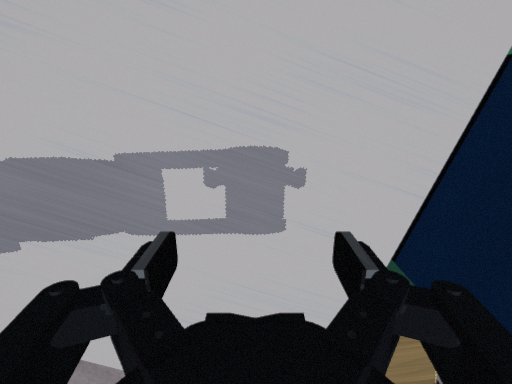

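The picture shows only table and the gripper, because the move was refused. I'll retry with every field filled in.

Call:
servo_tool --deltas '[{"x": 350, "y": 260, "z": 20, "rx": 0, "ry": 0, "rz": 0, "gripper": 1}, {"x": 350, "y": 260, "z": 20, "rx": 0, "ry": 0, "rz": 0, "gripper": 1}, {"x": 350, "y": 260, "z": 20, "rx": 0, "ry": 0, "rz": 0, "gripper": 1}, {"x": 350, "y": 260, "z": 20, "rx": 0, "ry": 0, "rz": 0, "gripper": 1}, {"x": 350, "y": 260, "z": 20, "rx": 0, "ry": 0, "rz": 0, "gripper": 1}, {"x": 350, "y": 260, "z": 20, "rx": 0, "ry": 0, "rz": 0, "gripper": 1}, {"x": 350, "y": 260, "z": 20, "rx": 0, "ry": 0, "rz": 0, "gripper": 1}, {"x": 350, "y": 260, "z": 20, "rx": 0, "ry": 0, "rz": 0, "gripper": 1}, {"x": 350, "y": 260, "z": 20, "rx": 0, "ry": 0, "rz": 0, "gripper": 1}, {"x": 350, "y": 260, "z": 20, "rx": 0, "ry": 0, "rz": 0, "gripper": 1}]' --newtons 60

```text
clock: 2.65
eef_pos: [560.7, -326.7, 251.4]
tcp_rot: [3.141, -0.002, 0.342]
contact_force: [0.6, -0.3, 1.4]
opening: 0.998
grasp_force: 0.0
```

```bash
python3 -c "
from h import *
look('w2')"
```

```text
ferrule_c 0.85 [3, 115, 28, 36] [487.  -8.]
nozzle_c 0.93 [261, 114, 24, 24] [ 613. -335.]
bearing_c 0.8 [214, 191, 49, 46] [ 474. -331.]
big_ferrule_c 0.84 [90, 156, 58, 48] [ 468. -154.]
blunt_nozzle_c 0.59 [107, 60, 47, 31] [ 611. -143.]
3.2 [ 556.7 -330.2  251.4] [ 3.141 -0.     0.337] [-0.54  0.37  1.56 -0.    1.21  0.7 ]
```

View pics/w2.png

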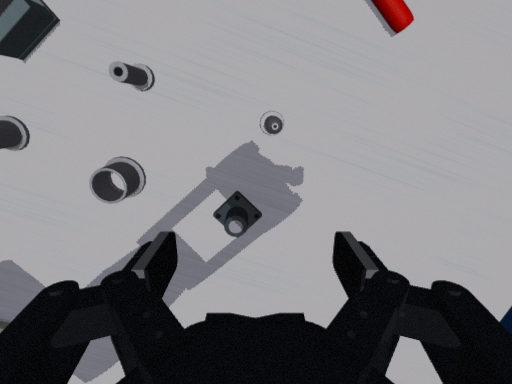

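The wrist picture shows the pointed nozzle's foot at (272,123), the bearing's flange corners at (214,214), (237,192) and (261,214) with its boss top at (235,226), the big ferrule at (117,180) and the blunt nozzle at (131,75).

Run:
```python
from h import *
p=np.load('pics/w2.npz')
c=[ray(p,q,12)[:2] for q in [(214,214),(237.5,192),(261,214)]]
print(np.round(c),((c[0]+c[2])/2).round(1), np.linalg.norm(c[0]-c[1]),np.linalg.norm(c[2]-c[1]),[np.arctan2(*(c[i]-c[1])[::-1]) for i in(0,2)])
print("boss top",ray(p,(235,226.5),50).round(1),"nozz foot",ray(p,(272,123),9).round(1), "tip",ray(p,(275,126),68).round(1))
# caddy from scene camera plate corners (800x600 px)/1.5625
for cam,L in (("scene",[(417,151),(518,176),(496,254),(385,231)]),("side",[(331,187),(437,171),(471,239),(357,258)])):
    q=r.camera_params(cam); k=np.array([ray(q,(a/1.5625,b/1.5625),6)[:2] for a,b in L]); print(cam,k.round(),k.mean(0).round(1),[round(np.arctan2(*(k[j]-k[i])[::-1]),3) for i,j in((0,1),(1,2),(2,3),(3,0))])
    print("pockets",[ray(q,(a/1.5625,b/1.5625),18)[:2].round() for a,b in ([(434,172),(484,181),(422,207),(473,219)] if cam=="scene" else [(369,195),(417,186),(380,227),(432,217)])])
```

```text
[[ 457. -297.]
 [ 503. -320.]
 [ 482. -366.]] [ 469.4 -331.5] 51.51617208680266 50.58070144342355 [np.float64(2.682045969402655), np.float64(-2.014363674621845)]
boss top [ 466.  -331.4   50. ] nozz foot [ 615.8 -333.5    9. ] tip [ 615.7 -333.4   68. ]
scene [[375. 339.]
 [564. 396.]
 [620. 214.]
 [440. 143.]] [499.7 272.9] [np.float64(0.294), np.float64(-1.272), np.float64(-2.769), np.float64(1.891)]
pockets [array([438., 301.]), array([523., 336.]), array([467., 217.]), array([553., 247.])]
side [[370. 335.]
 [561. 391.]
 [614. 203.]
 [431. 152.]] [493.9 270.3] [np.float64(0.283), np.float64(-1.297), np.float64(-2.871), np.float64(1.891)]
pockets [array([441., 299.]), array([524., 327.]), array([464., 214.]), array([550., 243.])]
```

Call:
servo_tool --deltas '[{"x": -45, "y": 0, "z": -25, "rx": 0, "ry": 0, "rz": 0, "gripper": 1}, {"x": -89, "y": -1, "z": -60, "rx": 0, "ry": 0, "rz": 0, "gripper": 1}, {"x": -89, "y": -1, "z": -100, "rx": 0, "ry": 0, "rz": 0, "gripper": 1}, {"x": -89, "y": -1, "z": -145, "rx": 0, "ry": 0, "rz": 0, "gripper": 1}, {"x": -89, "y": -1, "z": -180, "rx": 0, "ry": 0, "rz": 0, "gripper": 1}, {"x": -89, "y": -1, "z": -205, "rx": 0, "ry": 0, "rz": 0, "gripper": 1}, {"x": -89, "y": -1, "z": -225, "rx": 0, "ry": 0, "rz": 0, "gripper": 1}, {"x": -89, "y": -1, "z": -237, "rx": 0, "ry": 0, "rz": 0, "gripper": 1}, {"x": -89, "y": -1, "z": -237, "rx": 0, "ry": 0, "rz": 0, "gripper": 1}, {"x": -89, "y": -1, "z": -237, "rx": 0, "ry": 0, "rz": 0, "gripper": 0.2}]' --newtons 60

```text
clock: 4.2
eef_pos: [468.5, -331.0, 14.8]
tcp_rot: [3.141, -0.0, 0.338]
contact_force: [0.2, 0.4, -0.1]
opening: 0.864
grasp_force: 0.0
```

Call:
servo_tool --deltas '[{"x": 0, "y": 0, "z": 0, "rx": 0, "ry": 0, "rz": 0, "gripper": -1}, {"x": 0, "y": 0, "z": 0, "rx": 0, "ry": 0, "rz": 0, "gripper": -1}, {"x": 0, "y": 0, "z": 0, "rx": 0, "ry": 0, "rz": 0, "gripper": -1}, {"x": 0, "y": 0, "z": 0, "rx": 0, "ry": 0, "rz": 0, "gripper": -1}, {"x": 0, "y": 0, "z": 0, "rx": 0, "ry": 0, "rz": 0, "gripper": -1}, {"x": 0, "y": 0, "z": 0, "rx": 0, "ry": 0, "rz": 0, "gripper": -1}]' --newtons 60

```text
clock: 4.8
eef_pos: [468.7, -331.1, 15.4]
tcp_rot: [3.14, -0.001, 0.338]
contact_force: [-0.7, 0.4, 6.5]
opening: 0.383
grasp_force: 59.1
```

Call:
servo_tool --deltas '[{"x": 0, "y": 0, "z": 30, "rx": 0, "ry": 0, "rz": 0, "gripper": -1}, {"x": 0, "y": 0, "z": 75, "rx": 0, "ry": 0, "rz": 0, "gripper": -1}, {"x": 0, "y": 20, "z": 115, "rx": 0, "ry": 0, "rz": 0.08, "gripper": -1}, {"x": 0, "y": 50, "z": 150, "rx": 0, "ry": 0, "rz": 0.15, "gripper": -1}, {"x": 0, "y": 90, "z": 175, "rx": 0, "ry": 0, "rz": 0.25, "gripper": -1}, {"x": 0, "y": 135, "z": 195, "rx": 0, "ry": 0, "rz": 0.35, "gripper": -1}, {"x": 0, "y": 180, "z": 205, "rx": 0, "ry": 0, "rz": 0.45, "gripper": -1}, {"x": 0, "y": 225, "z": 205, "rx": 0, "ry": 0, "rz": 0.55, "gripper": -1}, {"x": 0, "y": 270, "z": 205, "rx": 0, "ry": 0, "rz": 0.65, "gripper": -1}, {"x": 0, "y": 315, "z": 205, "rx": 0, "ry": 0, "rz": 0.76, "gripper": -1}]' --newtons 60

```text
clock: 5.8
eef_pos: [467.5, -14.0, 219.7]
tcp_rot: [3.141, -0.0, 1.102]
contact_force: [1.0, -0.2, -2.0]
opening: 0.384
grasp_force: 60.3
```

Call:
servo_tool --deltas '[{"x": -4, "y": 45, "z": 0, "rx": 0, "ry": 0, "rz": 0, "gripper": -1}, {"x": -8, "y": 90, "z": 0, "rx": 0, "ry": 0, "rz": 0, "gripper": -1}, {"x": -12, "y": 135, "z": 0, "rx": 0, "ry": 0, "rz": 0, "gripper": -1}, {"x": -16, "y": 180, "z": 0, "rx": 0, "ry": 0, "rz": 0, "gripper": -1}, {"x": -20, "y": 225, "z": 0, "rx": 0, "ry": 0, "rz": 0, "gripper": -1}, {"x": -25, "y": 270, "z": 0, "rx": 0, "ry": 0, "rz": 0, "gripper": -1}, {"x": -30, "y": 305, "z": 0, "rx": 0, "ry": 0, "rz": 0, "gripper": -1}, {"x": -30, "y": 316, "z": 0, "rx": 0, "ry": 0, "rz": 0, "gripper": -1}, {"x": -30, "y": 316, "z": 0, "rx": 0, "ry": 0, "rz": 0, "gripper": -1}, {"x": -30, "y": 316, "z": 0, "rx": 0, "ry": 0, "rz": 0, "gripper": -1}]' --newtons 60

```text
clock: 6.8
eef_pos: [437.9, 299.4, 219.1]
tcp_rot: [-3.142, 0.001, 1.098]
contact_force: [0.1, -0.6, -3.0]
opening: 0.386
grasp_force: 60.4
```

```bash
python3 -c "
from h import *
look('w3')
s=r.sense();print(s['opening'],s['grasp_force'])"
```

```text
bearing_c 0.9 [193, 165, 125, 134] [394. 210.]
spacer_c 0.68 [192, 168, 123, 132] [400. 229.]
big_ferrule_c 0.7 [375, 361, 25, 23] [ 474. -119.]
large_cup 0.92 [276, 177, 51, 51] [470. 220.]
small_cup 0.85 [282, 84, 45, 51] [524. 331.]
square_tub 0.84 [208, 117, 89, 68] [442. 315.]
long_trough 0.92 [316, 126, 67, 67] [551. 246.]
7.35 [438.2 300.2 219.3] [ 3.142 -0.     1.098] [ 0.6   0.22  1.85 -0.    1.08  1.07]
0.3847039055407482 60.40784239768982
```

View pics/w3.png

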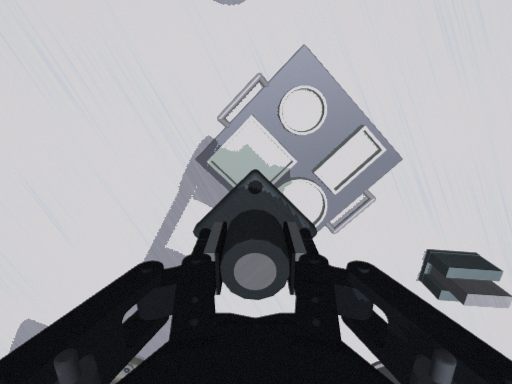

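The caddy is seen well: plate corners at (304,45) and (402,158), tub corners at (207,163), (250,115) and (299,161), small cup at (302,110) and trough at (350,160). The bearing is held upright, flange about aligned with the tub. I'll fit the caddy pose.

```bash
cat >> h.py <<'E'
from scipy.optimize import least_squares
def fitpose(p,obs,x0,w=None):  # obs: (local xyz),(u,v) ; returns x,y,yaw
    L=np.array([o[0] for o in obs],float);U=np.array([o[1] for o in obs],float)
    def W(v): c,s=np.cos(v[2]),np.sin(v[2]); return np.c_[v[0]+c*L[:,0]-s*L[:,1],v[1]+s*L[:,0]+c*L[:,1],L[:,2]]
    f=least_squares(lambda v:(proj(p,W(v))-U).ravel(),x0,x_scale=[1,1,.01],loss='soft_l1'); return f.x,(proj(p,W(f.x))-U).round(1)
E
python3 - <<'E'
from h import *
p=np.load('pics/w3.npz')
obs=[((100,100,6),(304,45)),((100,-100,6),(402,158)),((-45-42,45-42+84,20),(207,163)),((-3,87,20),(250,115)),((-3,3,20),(299,161)),((45,45,20),(302,110)),((45,-45,20),(350,160)),((-45,-45,20),(301,203)),((-87,87,20),(207,163))]
# tub corner candidates: drop the mistaken first one
obs=[obs[i] for i in(0,1,3,4,5,6,7,8)]
v,res=fitpose(p,obs,[495,271,.31]);print(v,res.tolist())
c,s=np.cos(v[2]),np.sin(v[2])
for n,a,b in(("tub",-45,45),("small",45,45),("large",-45,-45),("trough",45,-45)):print(n,(v[0]+c*a-s*b).round(1),(v[1]+s*a+c*b).round(1))
# held flange corner: near corner px (253,168); left (195,230) right (316,233)
z=219.3-14
k=[ray(p,q,z-3)[:2] for q in[(254,169),(196,226),(315,232)]];print(np.round(k,1),[np.arctan2(*(k[i]-k[0])[::-1]) for i in(1,2)],((k[1]+k[2])/2).round(1))
# spacer: top face corners seen
E
```

```text
[4.93214561e+02 2.74530556e+02 3.30909609e-01] [[-0.9, -1.9], [1.9, -0.7], [1.4, -0.0], [-1.1, 0.2], [0.8, 0.5], [-0.1, 0.3], [-1.4, 3.7], [-0.0, -0.3]]
tub 436.0 302.5
small 521.2 331.7
large 465.3 217.4
trough 550.4 246.6
[[453.5 331.1]
 [402.  314.2]
 [470.  274.6]] [np.float64(-2.8243056187737685), np.float64(-1.2858554725213218)] [436.  294.4]
```

Call:
servo_tool --deltas '[{"x": -2, "y": 2, "z": -40, "rx": 0, "ry": 0, "rz": 0.03, "gripper": -1}, {"x": -2, "y": 2, "z": -85, "rx": 0, "ry": 0, "rz": 0.03, "gripper": -1}, {"x": -2, "y": 2, "z": -125, "rx": 0, "ry": 0, "rz": 0.03, "gripper": -1}, {"x": -2, "y": 2, "z": -155, "rx": 0, "ry": 0, "rz": 0.03, "gripper": -1}, {"x": -2, "y": 2, "z": -175, "rx": 0, "ry": 0, "rz": 0.03, "gripper": -1}, {"x": -2, "y": 2, "z": -185, "rx": 0, "ry": 0, "rz": 0.03, "gripper": -1}, {"x": -2, "y": 2, "z": -190, "rx": 0, "ry": 0, "rz": 0.03, "gripper": -1}, {"x": -2, "y": 2, "z": -193, "rx": 0, "ry": 0, "rz": 0.03, "gripper": -1}, {"x": -2, "y": 2, "z": -194, "rx": 0, "ry": 0, "rz": 0.03, "gripper": -1}, {"x": -2, "y": 2, "z": -194, "rx": 0, "ry": 0, "rz": 0.03, "gripper": -1}]' --newtons 60

```text
clock: 8.35
eef_pos: [436.6, 302.7, 26.0]
tcp_rot: [3.141, -0.001, 1.128]
contact_force: [-0.6, 0.2, -3.2]
opening: 0.384
grasp_force: 60.5
```

Call:
servo_tool --deltas '[{"x": 0, "y": 0, "z": -1, "rx": 0, "ry": 0, "rz": 0, "gripper": -1}, {"x": 0, "y": 0, "z": -1, "rx": 0, "ry": 0, "rz": 0, "gripper": 0.3}, {"x": 0, "y": 0, "z": -1, "rx": 0, "ry": 0, "rz": 0, "gripper": 0.3}, {"x": 0, "y": 0, "z": -1, "rx": 0, "ry": 0, "rz": 0, "gripper": 0.3}, {"x": 0, "y": 0, "z": -1, "rx": 0, "ry": 0, "rz": 0, "gripper": 0.3}, {"x": 0, "y": 0, "z": 15, "rx": 0, "ry": 0, "rz": 0, "gripper": 0.3}, {"x": 0, "y": 0, "z": 50, "rx": 0, "ry": 0, "rz": 0, "gripper": 0.3}, {"x": 0, "y": 0, "z": 95, "rx": 0, "ry": 0, "rz": 0, "gripper": 1}, {"x": 0, "y": 0, "z": 140, "rx": 0, "ry": 0, "rz": 0, "gripper": 1}, {"x": 0, "y": 0, "z": 180, "rx": 0, "ry": 0, "rz": 0, "gripper": 1}]' --newtons 60

```text
clock: 9.35
eef_pos: [436.1, 302.3, 207.5]
tcp_rot: [3.141, -0.001, 1.128]
contact_force: [0.6, 0.7, -0.2]
opening: 0.998
grasp_force: 0.0
```

Call:
servo_tool --deltas '[{"x": 15, "y": -40, "z": 15, "rx": 0, "ry": 0, "rz": -0.1, "gripper": 1}, {"x": 30, "y": -85, "z": 25, "rx": 0, "ry": 0, "rz": -0.2, "gripper": 1}, {"x": 40, "y": -130, "z": 25, "rx": 0, "ry": 0, "rz": -0.3, "gripper": 1}, {"x": 50, "y": -175, "z": 25, "rx": 0, "ry": 0, "rz": -0.4, "gripper": 1}, {"x": 60, "y": -220, "z": 25, "rx": 0, "ry": 0, "rz": -0.5, "gripper": 1}, {"x": 70, "y": -260, "z": 25, "rx": 0, "ry": 0, "rz": -0.6, "gripper": 1}, {"x": 75, "y": -290, "z": 25, "rx": 0, "ry": 0, "rz": -0.6, "gripper": 1}, {"x": 80, "y": -300, "z": 25, "rx": 0, "ry": 0, "rz": -0.6, "gripper": 1}, {"x": 80, "y": -300, "z": 25, "rx": 0, "ry": 0, "rz": -0.6, "gripper": 1}, {"x": 80, "y": -300, "z": 25, "rx": 0, "ry": 0, "rz": -0.6, "gripper": 1}]' --newtons 60

```text
clock: 10.35
eef_pos: [516.0, 3.1, 230.2]
tcp_rot: [-3.141, 0.0, 0.528]
contact_force: [-0.8, 0.4, 0.5]
opening: 1.0
grasp_force: 0.0
```

```bash
python3 -c "
from h import *
look('w4')"
```

```text
ferrule_c 0.66 [216, 162, 39, 41] [479.  12.]
nozzle_c 0.94 [473, 203, 39, 36] [ 613. -326.]
bearing_c 0.57 [1, 68, 48, 56] [443. 295.]
spacer_c 0.69 [269, 52, 59, 47] [630.  14.]
big_ferrule_c 0.76 [306, 215, 39, 54] [ 466. -146.]
blunt_nozzle_c 0.79 [367, 142, 46, 26] [ 614. -142.]
large_cup 0.7 [55, 80, 67, 65] [463. 221.]
small_cup 0.71 [1, 0, 48, 48] [521. 323.]
square_tub 0.73 [0, 61, 59, 75] [440. 293.]
10.9 [516.1   2.5 230.3] [ 3.142 -0.     0.528] [0.   0.18 1.86 0.   1.09 1.04]
```

View pics/w4.png

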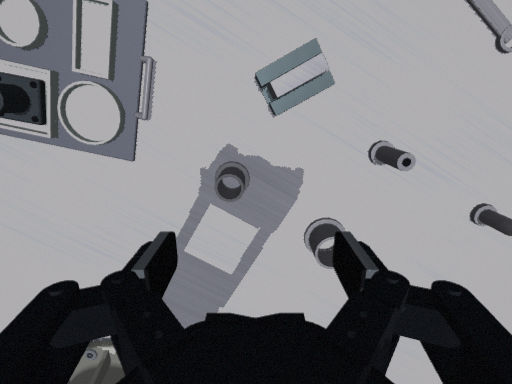

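The bearing sits in the tub (left edge). The ferrule's tube top is at (231,188) with its flange around (232,179), the spacer block's corners are at (256,75), (317,40), (334,76) and (274,115), with the plate inside, and the large cup's rim is centred at (91,112).

Run:
```python
from h import *
p=np.load('pics/w4.npz')
print("ferr top",ray(p,(231,187.5),50).round(1),"flange",ray(p,(232.5,179.5),7).round(1))
k=[ray(p,q,48)[:2] for q in[(256,75),(317,40),(334,76),(274,115)]];k=np.array(k)
print(k.round(),k.mean(0),[(round(float(np.linalg.norm(k[j]-k[i])),1),round(float(np.arctan2(*(k[j]-k[i])[::-1])),3)) for i,j in((0,1),(1,2),(2,3),(3,0))])
print("cup",ray(p,(91,112.5),20).round(1))
im=cv2.imread('pics/w4.png');cv2.imwrite('pics/w4c.png',cv2.resize(im[20:210,190:350],None,fx=3.6,fy=3.1))
```

```text
ferr top [477.6  15.4  50. ] flange [475.7  16.1   7. ]
[[608.  55.]
 [673.  15.]
 [652. -22.]
 [581.  15.]] [628.49682502  15.85224194] [(75.6, -0.552), (42.6, -2.077), (79.7, 2.667), (48.8, 0.981)]
cup [465.8 216.3  20. ]
```

View pics/w4c.png

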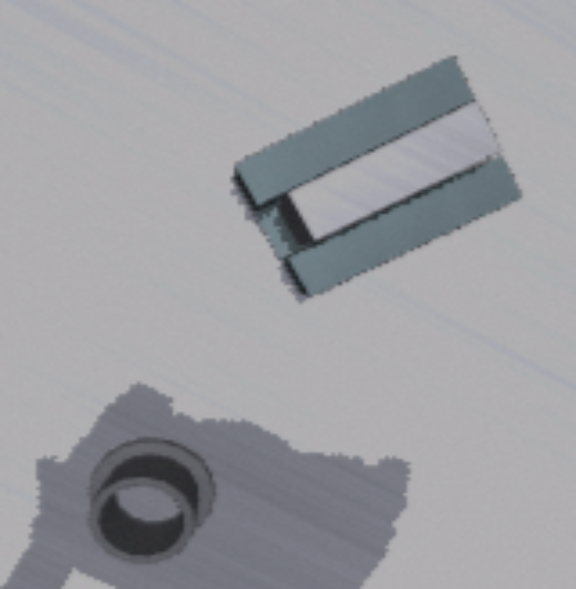

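Run:
```python
from h import *
p=np.load('pics/w4.npz')
v,res=fitpose(p,[((-38,27,48),(255.3,74.2)),((38,27,48),(316.4,38.4)),((38,-27,48),(334.7,82.6)),((-38,-27,48),(275.6,115.5)),((-30,9,78),(270.6,82.9)),((30,9,78),(321.7,52.9)),((30,-9,78),(328.3,70)),((-30,-9,78),(277.8,97.4))],[628,16,-.5]);print(v.round(3),res.tolist())
v,res=fitpose(p,[((-30,9,78),(270.6,82.9)),((30,9,78),(321.7,52.9)),((30,-9,78),(328.3,70)),((-30,-9,78),(277.8,97.4))],[628,16,-.5]);print(v.round(3),res.tolist())
```

```text
[ 6.27146e+02  1.46050e+01 -5.50000e-01] [[-0.8, -0.8], [-0.6, -0.5], [0.6, 1.8], [0.5, 1.3], [-1.1, -0.3], [0.8, -0.4], [1.3, -0.4], [-0.5, 1.3]]
[ 6.26963e+02  1.46500e+01 -5.50000e-01] [[-1.3, -0.2], [0.6, -0.3], [1.2, -0.3], [-0.6, 1.4]]
```

Call:
servo_tool --deltas '[{"x": -20, "y": 7, "z": -40, "rx": 0, "ry": 0, "rz": 0, "gripper": 1}, {"x": -39, "y": 13, "z": -80, "rx": 0, "ry": 0, "rz": 0, "gripper": 1}, {"x": -39, "y": 13, "z": -120, "rx": 0, "ry": 0, "rz": 0, "gripper": 1}, {"x": -39, "y": 13, "z": -155, "rx": 0, "ry": 0, "rz": 0, "gripper": 1}, {"x": -39, "y": 13, "z": -185, "rx": 0, "ry": 0, "rz": 0, "gripper": 1}, {"x": -39, "y": 13, "z": -205, "rx": 0, "ry": 0, "rz": 0, "gripper": 1}, {"x": -39, "y": 13, "z": -214, "rx": 0, "ry": 0, "rz": 0, "gripper": 1}, {"x": -39, "y": 13, "z": -216, "rx": 0, "ry": 0, "rz": 0, "gripper": 1}, {"x": -39, "y": 13, "z": -216, "rx": 0, "ry": 0, "rz": 0, "gripper": 0.2}, {"x": -39, "y": 13, "z": -216, "rx": 0, "ry": 0, "rz": 0, "gripper": -0.1}]' --newtons 50

```text
clock: 11.9
eef_pos: [478.0, 15.3, 15.3]
tcp_rot: [3.141, -0.002, 0.528]
contact_force: [0.8, -0.2, 0.4]
opening: 0.693
grasp_force: 0.0
```

Call:
servo_tool --deltas '[{"x": 0, "y": 0, "z": 0, "rx": 0, "ry": 0, "rz": 0, "gripper": -1}, {"x": 0, "y": 0, "z": 0, "rx": 0, "ry": 0, "rz": 0, "gripper": -1}, {"x": 0, "y": 0, "z": 0, "rx": 0, "ry": 0, "rz": 0, "gripper": -1}, {"x": 0, "y": 0, "z": 0, "rx": 0, "ry": 0, "rz": 0, "gripper": -1}, {"x": 0, "y": 0, "z": 0, "rx": 0, "ry": 0, "rz": 0, "gripper": -1}]' --newtons 50

```text
clock: 12.4
eef_pos: [477.7, 15.4, 15.5]
tcp_rot: [3.141, -0.001, 0.528]
contact_force: [-0.6, 0.8, 10.2]
opening: 0.438
grasp_force: 48.9
```

Call:
servo_tool --deltas '[{"x": 0, "y": 0, "z": 30, "rx": 0, "ry": 0, "rz": 0, "gripper": -1}, {"x": 0, "y": 0, "z": 75, "rx": 0, "ry": 0, "rz": 0, "gripper": -1}, {"x": 0, "y": 20, "z": 110, "rx": 0, "ry": 0, "rz": 0.1, "gripper": -1}, {"x": -2, "y": 60, "z": 125, "rx": 0, "ry": 0, "rz": 0.2, "gripper": -1}, {"x": -4, "y": 105, "z": 125, "rx": 0, "ry": 0, "rz": 0.3, "gripper": -1}, {"x": -8, "y": 145, "z": 125, "rx": 0, "ry": 0, "rz": 0.4, "gripper": -1}, {"x": -10, "y": 180, "z": 125, "rx": 0, "ry": 0, "rz": 0.5, "gripper": -1}, {"x": -12, "y": 201, "z": 115, "rx": 0, "ry": 0, "rz": 0.57, "gripper": -1}, {"x": -12, "y": 201, "z": 85, "rx": 0, "ry": 0, "rz": 0.57, "gripper": -1}, {"x": -12, "y": 201, "z": 60, "rx": 0, "ry": 0, "rz": 0.57, "gripper": -1}]' --newtons 50

```text
clock: 13.4
eef_pos: [465.0, 217.3, 74.0]
tcp_rot: [3.141, -0.001, 1.1]
contact_force: [-0.1, 0.5, -2.3]
opening: 0.442
grasp_force: 51.0
```

Call:
servo_tool --deltas '[{"x": 0, "y": 0, "z": -20, "rx": 0, "ry": 0, "rz": 0, "gripper": -1}, {"x": 0, "y": 0, "z": -35, "rx": 0, "ry": 0, "rz": 0, "gripper": -1}, {"x": 0, "y": 0, "z": -44, "rx": 0, "ry": 0, "rz": 0, "gripper": -1}, {"x": 0, "y": 0, "z": -49, "rx": 0, "ry": 0, "rz": 0, "gripper": -1}, {"x": 0, "y": 0, "z": -50, "rx": 0, "ry": 0, "rz": 0, "gripper": -1}, {"x": 0, "y": 0, "z": -50, "rx": 0, "ry": 0, "rz": 0, "gripper": -1}]' --newtons 50

```text
clock: 14.0
eef_pos: [464.8, 216.1, 25.5]
tcp_rot: [-3.141, 0.001, 1.098]
contact_force: [-5.4, -2.6, 8.9]
opening: 0.438
grasp_force: 51.9
```

Call:
servo_tool --deltas '[{"x": 0, "y": 0, "z": 0, "rx": 0, "ry": 0, "rz": 0, "gripper": 0.3}, {"x": 0, "y": 0, "z": 0, "rx": 0, "ry": 0, "rz": 0, "gripper": 0.3}, {"x": 0, "y": 0, "z": 0, "rx": 0, "ry": 0, "rz": 0, "gripper": 0.3}, {"x": 0, "y": 0, "z": 0, "rx": 0, "ry": 0, "rz": 0, "gripper": 0.3}, {"x": 0, "y": 0, "z": 25, "rx": 0, "ry": 0, "rz": 0, "gripper": 0.3}, {"x": 0, "y": 0, "z": 65, "rx": 0, "ry": 0, "rz": 0, "gripper": 0.3}, {"x": 0, "y": 0, "z": 110, "rx": 0, "ry": 0, "rz": 0, "gripper": 1}, {"x": 20, "y": -25, "z": 140, "rx": 0, "ry": 0, "rz": 0.14, "gripper": 1}, {"x": 45, "y": -60, "z": 155, "rx": 0, "ry": 0, "rz": 0.28, "gripper": 1}, {"x": 65, "y": -95, "z": 165, "rx": 0, "ry": 0, "rz": 0.42, "gripper": 1}]' --newtons 50

```text
clock: 15.0
eef_pos: [532.0, 120.7, 191.5]
tcp_rot: [3.138, -0.001, 1.525]
contact_force: [0.0, 0.2, -0.6]
opening: 0.999
grasp_force: 0.0
```

Call:
servo_tool --deltas '[{"x": 25, "y": -25, "z": 0, "rx": 0, "ry": 0, "rz": 0.14, "gripper": 1}, {"x": 50, "y": -55, "z": 0, "rx": 0, "ry": 0, "rz": 0.28, "gripper": 1}, {"x": 75, "y": -85, "z": 0, "rx": 0, "ry": 0, "rz": 0.42, "gripper": 1}, {"x": 95, "y": -105, "z": 0, "rx": 0, "ry": 0, "rz": 0.56, "gripper": 1}, {"x": 97, "y": -107, "z": 0, "rx": 0, "ry": 0, "rz": 0.7, "gripper": 1}, {"x": 97, "y": -107, "z": 0, "rx": 0, "ry": 0, "rz": 0.84, "gripper": 1}, {"x": 97, "y": -107, "z": 0, "rx": 0, "ry": 0, "rz": 0.98, "gripper": 1}, {"x": 97, "y": -107, "z": 0, "rx": 0, "ry": 0, "rz": 1.07, "gripper": 1}, {"x": 97, "y": -107, "z": 0, "rx": 0, "ry": 0, "rz": 1.07, "gripper": 1}, {"x": 97, "y": -107, "z": 0, "rx": 0, "ry": 0, "rz": 1.07, "gripper": 1}]' --newtons 60

```text
clock: 16.0
eef_pos: [627.1, 14.3, 189.2]
tcp_rot: [-3.142, -0.0, 2.585]
contact_force: [-0.5, -0.2, -0.3]
opening: 0.996
grasp_force: 0.0
```

```bash
python3 -c "
from h import *
p,im=look('w5',['spacer_c','ferrule_c'])
cv2.imwrite('pics/w5v.png',cv2.resize(im,(768,576)))"
```

```text
spacer_c 0.67 [247, 142, 21, 72] [628.  17.]
16.15 [627.1  14.4 189.2] [-3.142 -0.     2.586] [ 0.02  0.4   1.67 -0.    1.08 -0.99]
```

View pics/w5v.png

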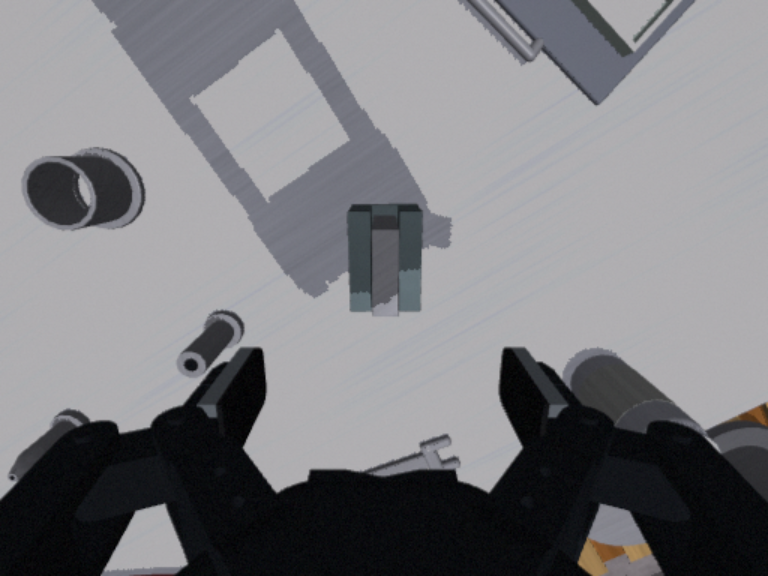

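The block and plate are square to the gripper: plate top spans x 372–399 and y 230–315 in this 768-wide view.

Run:
```python
from h import *
p=np.load('pics/w5.npz')
a=[ray(p,(x/1.5,y/1.5),78)[:2].round(1) for x,y in((385.5,272.5),(385.5,230),(385.5,315))];print(a, np.arctan2(*(a[2]-a[1])[::-1]),np.linalg.norm(a[1]-a[2]))
for q in ((385,205,48),(385,312,48)): print(ray(p,(q[0]/1.5,q[1]/1.5),q[2]))
print(ray(p,((348+422)/3,260/1.5),48))
```

```text
[array([627.2,  16.4]), array([603.1,  31.3]), array([6.529e+02, 6.000e-01])] -0.5524388569480615 58.50239311344447
[592.3613667   37.83274714  48.        ]
[661.06525155  -4.60003267  48.        ]
[626.3123865  16.8639744  48.       ]
```

Call:
servo_tool --deltas '[{"x": 0, "y": 2, "z": -40, "rx": 0, "ry": 0, "rz": 0, "gripper": 1}, {"x": 0, "y": 2, "z": -75, "rx": 0, "ry": 0, "rz": 0, "gripper": 1}, {"x": 0, "y": 2, "z": -105, "rx": 0, "ry": 0, "rz": 0, "gripper": 0.5}, {"x": 0, "y": 2, "z": -125, "rx": 0, "ry": 0, "rz": 0, "gripper": 0.2}, {"x": 0, "y": 2, "z": -132, "rx": 0, "ry": 0, "rz": 0, "gripper": 0}, {"x": 0, "y": 2, "z": -136, "rx": 0, "ry": 0, "rz": 0, "gripper": -0.2}, {"x": 0, "y": 2, "z": -136, "rx": 0, "ry": 0, "rz": 0, "gripper": -0.4}, {"x": 0, "y": 2, "z": -136, "rx": 0, "ry": 0, "rz": 0, "gripper": -0.4}, {"x": 0, "y": 2, "z": -136, "rx": 0, "ry": 0, "rz": 0, "gripper": -1}, {"x": 0, "y": 2, "z": -136, "rx": 0, "ry": 0, "rz": 0, "gripper": -1}]' --newtons 60

```text
clock: 17.15
eef_pos: [628.1, 16.2, 54.7]
tcp_rot: [3.14, 0.002, 2.588]
contact_force: [-0.3, -0.6, 6.1]
opening: 0.196
grasp_force: 59.9
```

Call:
servo_tool --deltas '[{"x": 0, "y": 0, "z": 0, "rx": 0, "ry": 0, "rz": 0, "gripper": -1}, {"x": 0, "y": 0, "z": 0, "rx": 0, "ry": 0, "rz": 0, "gripper": -1}, {"x": 0, "y": 0, "z": 0, "rx": 0, "ry": 0, "rz": 0, "gripper": -1}, {"x": 0, "y": 0, "z": 0, "rx": 0, "ry": 0, "rz": 0, "gripper": -1}]' --newtons 60

```text
clock: 17.55
eef_pos: [628.1, 16.2, 54.7]
tcp_rot: [3.14, 0.002, 2.588]
contact_force: [-0.2, 0.1, 6.9]
opening: 0.198
grasp_force: 59.9
```

Call:
servo_tool --deltas '[{"x": 0, "y": 0, "z": 15, "rx": 0, "ry": 0, "rz": 0, "gripper": -1}, {"x": 0, "y": 0, "z": 45, "rx": 0, "ry": 0, "rz": 0, "gripper": -1}, {"x": 0, "y": 0, "z": 80, "rx": 0, "ry": 0, "rz": 0, "gripper": -1}, {"x": 0, "y": 10, "z": 115, "rx": 0, "ry": 0, "rz": 0, "gripper": -1}, {"x": -10, "y": 40, "z": 130, "rx": 0, "ry": 0, "rz": 0.14, "gripper": -1}, {"x": -20, "y": 80, "z": 130, "rx": 0, "ry": 0, "rz": 0.28, "gripper": -1}, {"x": -35, "y": 120, "z": 130, "rx": 0, "ry": 0, "rz": 0.42, "gripper": -1}, {"x": -50, "y": 160, "z": 130, "rx": 0, "ry": 0, "rz": 0.56, "gripper": -1}, {"x": -65, "y": 200, "z": 130, "rx": 0, "ry": 0, "rz": 0.7, "gripper": -1}, {"x": -77, "y": 230, "z": 130, "rx": 0, "ry": 0, "rz": 0.84, "gripper": -1}]' --newtons 60

```text
clock: 18.55
eef_pos: [548.7, 248.4, 184.1]
tcp_rot: [3.141, 0.0, -2.849]
contact_force: [-0.1, 0.4, -3.0]
opening: 0.193
grasp_force: 59.4
```

Call:
servo_tool --deltas '[{"x": 0, "y": 0, "z": -25, "rx": 0, "ry": 0, "rz": 0.04, "gripper": -1}, {"x": 0, "y": 0, "z": -50, "rx": 0, "ry": 0, "rz": 0.04, "gripper": -1}, {"x": 0, "y": 0, "z": -70, "rx": 0, "ry": 0, "rz": 0.04, "gripper": -1}, {"x": 0, "y": 0, "z": -75, "rx": 0, "ry": 0, "rz": 0.04, "gripper": -1}, {"x": 0, "y": 0, "z": -75, "rx": 0, "ry": 0, "rz": 0.04, "gripper": -1}]' --newtons 60

```text
clock: 19.05
eef_pos: [549.7, 246.1, 108.2]
tcp_rot: [-3.141, -0.001, -2.815]
contact_force: [-0.2, 0.2, -2.9]
opening: 0.196
grasp_force: 59.4
```

```bash
python3 -c "
from h import *
p,im=look('w6',['long_trough','large_cup','ferrule_c'])
im=r.grab_frame('scene');im2=r.grab_frame('side')
cv2.imwrite('pics/c6.png',np.hstack([cv2.resize(im[80:180,230:350],(400,333)),cv2.resize(im2[90:180,200:310],(400,333))]))
print(r.sense()['opening'])"
```

```text
long_trough 0.73 [232, 140, 50, 82] [542. 246.]
large_cup 0.7 [226, 51, 62, 66] [463. 218.]
ferrule_c 0.81 [225, 50, 59, 66] [463. 217.]
19.25 [551.  246.6 109.7] [ 3.141e+00  2.000e-03 -2.816e+00] [ 0.42  0.46  1.78  0.    0.9  -1.48]
0.1945168681660438
```

View pics/w6.png

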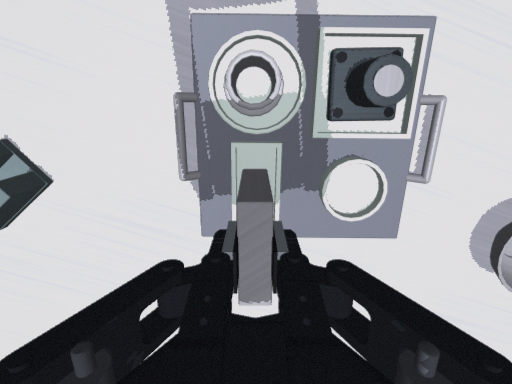

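View pics/c6.png

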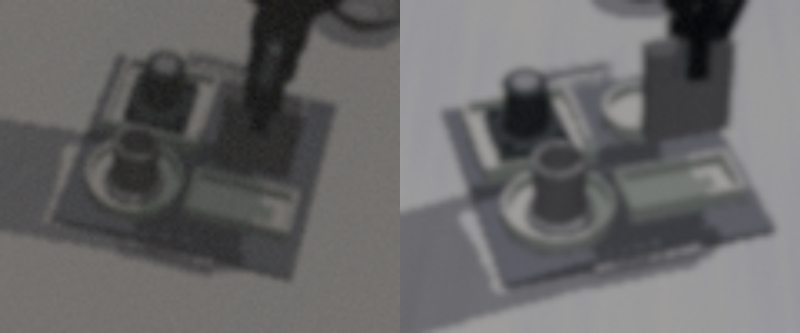

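The bearing and ferrule stand well inside their pockets (wrist view: cup rim (257,83), tub (370,84), small cup (354,188)). The spacer hangs square over the trough. I'll check the offset from this view.

Run:
```python
from h import *
p=np.load('pics/w6.npz')
v,res=fitpose(p,[((-100,-100,6),(192,14)),((-100,100,6),(435,17)),((100,100,6),(397,239)),((100,-100,6),(202,237)),((-45,-45,20),(257,83)),((45,45,20),(354.5,188)),((-87,3,20),(318,27)),((-87,87,20),(429,28)),((2,-65+0,20),(232,142)),((2,-27,20),(282,142))],[493,274,.33]);print(v.round(3),res.tolist())
c,s=np.cos(v[2]),np.sin(v[2])
for n,a,b in(("tub",-45,45),("small",45,45),("large",-45,-45),("trough",45,-45)):print(n,(v[0]+c*a-s*b).round(1),(v[1]+s*a+c*b).round(1))
# held plate top face z = tcp+78-54.7
z=109.7+78-54.7
print("plate bottom front edge", ray(p,(255,170),z-70)[:2], "bottom back? top", ray(p,(254.5,205),z)[:2],ray(p,(255,302),z)[:2])
```

```text
[4.92327e+02 2.75539e+02 3.19000e-01] [[-2.8, -1.4], [2.1, -2.1], [0.1, -0.8], [-0.5, -0.3], [-0.1, 1.7], [-0.0, 2.7], [1.8, 0.1], [-0.3, 0.1], [1.2, 0.4], [-4.9, 0.8]]
tub 435.5 304.1
small 520.9 332.4
large 463.7 218.7
trough 549.2 246.9
plate bottom front edge [522.10657804 236.82642277] bottom back? top [522.65448548 236.67431407] [575.04254923 254.73135339]
```

Call:
servo_tool --deltas '[{"x": -1, "y": 0, "z": -20, "rx": 0, "ry": 0, "rz": 0, "gripper": -1}, {"x": -1, "y": 0, "z": -38, "rx": 0, "ry": 0, "rz": 0, "gripper": -1}, {"x": -1, "y": 0, "z": -47, "rx": 0, "ry": 0, "rz": 0, "gripper": -1}, {"x": -1, "y": 0, "z": -51, "rx": 0, "ry": 0, "rz": 0, "gripper": -1}, {"x": -1, "y": 0, "z": -52, "rx": 0, "ry": 0, "rz": 0, "gripper": -1}, {"x": -1, "y": 0, "z": -52, "rx": 0, "ry": 0, "rz": 0, "gripper": -1}]' --newtons 60

```text
clock: 19.95
eef_pos: [549.6, 246.5, 56.9]
tcp_rot: [3.142, 0.001, -2.815]
contact_force: [0.7, -0.3, -3.3]
opening: 0.202
grasp_force: 59.7
```

Call:
servo_tool --deltas '[{"x": 0, "y": 0, "z": -1, "rx": 0, "ry": 0, "rz": 0, "gripper": -1}, {"x": 0, "y": 0, "z": -1, "rx": 0, "ry": 0, "rz": 0, "gripper": -1}, {"x": 0, "y": 0, "z": -1, "rx": 0, "ry": 0, "rz": 0, "gripper": 0}, {"x": 0, "y": 0, "z": -1, "rx": 0, "ry": 0, "rz": 0, "gripper": 0}, {"x": 0, "y": 0, "z": -1, "rx": 0, "ry": 0, "rz": 0, "gripper": 0}, {"x": 0, "y": 0, "z": 15, "rx": 0, "ry": 0, "rz": 0, "gripper": 0}, {"x": 0, "y": 0, "z": 50, "rx": 0, "ry": 0, "rz": 0, "gripper": 0}, {"x": 0, "y": 0, "z": 95, "rx": 0, "ry": 0, "rz": 0, "gripper": 1}, {"x": 0, "y": -15, "z": 135, "rx": 0, "ry": 0, "rz": -0.14, "gripper": 1}, {"x": 5, "y": -55, "z": 155, "rx": 0, "ry": 0, "rz": -0.28, "gripper": 1}]' --newtons 50

```text
clock: 20.95
eef_pos: [555.6, 193.4, 216.4]
tcp_rot: [3.139, 0.006, -3.098]
contact_force: [1.2, -1.0, -0.4]
opening: 0.976
grasp_force: 0.0
```

Call:
servo_tool --deltas '[{"x": 5, "y": -45, "z": 0, "rx": 0, "ry": 0, "rz": -0.14, "gripper": 1}, {"x": 10, "y": -90, "z": 0, "rx": 0, "ry": 0, "rz": -0.28, "gripper": 1}, {"x": 15, "y": -135, "z": 0, "rx": 0, "ry": 0, "rz": -0.42, "gripper": 1}, {"x": 20, "y": -180, "z": 0, "rx": 0, "ry": 0, "rz": -0.56, "gripper": 1}, {"x": 25, "y": -225, "z": 0, "rx": 0, "ry": 0, "rz": -0.7, "gripper": 1}, {"x": 30, "y": -270, "z": 0, "rx": 0, "ry": 0, "rz": -0.84, "gripper": 1}, {"x": 35, "y": -315, "z": 0, "rx": 0, "ry": 0, "rz": -0.98, "gripper": 1}, {"x": 40, "y": -360, "z": 0, "rx": 0, "ry": 0, "rz": -1.12, "gripper": 1}, {"x": 45, "y": -405, "z": 0, "rx": 0, "ry": 0, "rz": -1.26, "gripper": 1}, {"x": 50, "y": -450, "z": 0, "rx": 0, "ry": 0, "rz": -1.4, "gripper": 1}]' --newtons 50

```text
clock: 21.95
eef_pos: [604.2, -260.7, 212.7]
tcp_rot: [3.141, 0.001, 1.782]
contact_force: [1.0, 0.7, 0.2]
opening: 0.996
grasp_force: 0.0
```

Call:
servo_tool --deltas '[{"x": 5, "y": -40, "z": 0, "rx": 0, "ry": 0, "rz": -0.14, "gripper": 1}, {"x": 10, "y": -70, "z": 0, "rx": 0, "ry": 0, "rz": -0.28, "gripper": 1}, {"x": 10, "y": -75, "z": 0, "rx": 0, "ry": 0, "rz": -0.28, "gripper": 1}, {"x": 10, "y": -75, "z": 0, "rx": 0, "ry": 0, "rz": -0.28, "gripper": 1}]' --newtons 50

```text
clock: 22.35
eef_pos: [613.9, -334.4, 211.9]
tcp_rot: [3.141, 0.0, 1.508]
contact_force: [-1.0, 0.0, 0.0]
opening: 0.999
grasp_force: 0.0
```

```bash
python3 -c "
from h import *
p,im=look('w7',['nozzle_c','blunt_nozzle_c'])
"
```

```text
nozzle_c 0.66 [230, 0, 24, 14] [ 611. -161.]
blunt_nozzle_c 0.75 [228, 0, 30, 12] [ 612. -162.]
22.5 [ 614.  -332.4  211.7] [-3.141 -0.     1.51 ] [-0.5   0.48  1.48  0.    1.18 -0.44]
```

View pics/w7.png

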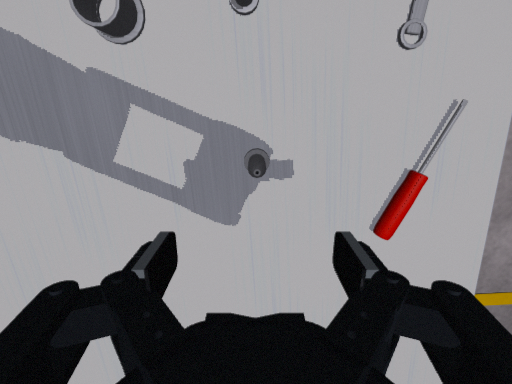

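The nozzle's foot is at (257,161) and its tip at (257,173), almost under the gripper.

Run:
```python
from h import *
p=np.load('pics/w7.npz')
print(ray(p,(257,160.5),9),ray(p,(257,173),68))
```

```text
[ 617.00390677 -331.23340781    9.        ] [ 616.33194623 -333.43764454   68.        ]
```

Call:
servo_tool --deltas '[{"x": 2, "y": 0, "z": -40, "rx": 0, "ry": 0, "rz": 0, "gripper": 1}, {"x": 2, "y": 0, "z": -80, "rx": 0, "ry": 0, "rz": 0, "gripper": 1}, {"x": 2, "y": 0, "z": -120, "rx": 0, "ry": 0, "rz": 0, "gripper": 1}, {"x": 2, "y": 0, "z": -155, "rx": 0, "ry": 0, "rz": 0, "gripper": 1}, {"x": 2, "y": 0, "z": -180, "rx": 0, "ry": 0, "rz": 0, "gripper": 1}, {"x": 2, "y": 0, "z": -193, "rx": 0, "ry": 0, "rz": 0, "gripper": 0.6}, {"x": 2, "y": 0, "z": -196, "rx": 0, "ry": 0, "rz": 0, "gripper": 0.2}, {"x": 2, "y": 0, "z": -196, "rx": 0, "ry": 0, "rz": 0, "gripper": -0.1}, {"x": 2, "y": 0, "z": -196, "rx": 0, "ry": 0, "rz": 0, "gripper": -0.25}, {"x": 2, "y": 0, "z": -196, "rx": 0, "ry": 0, "rz": 0, "gripper": -0.3}]' --newtons 50

```text
clock: 23.5
eef_pos: [617.0, -334.1, 16.9]
tcp_rot: [3.139, 0.001, 1.508]
contact_force: [-0.1, 0.0, 0.8]
opening: 0.351
grasp_force: 0.0
```

Call:
servo_tool --deltas '[{"x": 0, "y": 0, "z": 0, "rx": 0, "ry": 0, "rz": 0, "gripper": -0.4}, {"x": 0, "y": 0, "z": 0, "rx": 0, "ry": 0, "rz": 0, "gripper": -0.5}, {"x": 0, "y": 0, "z": 0, "rx": 0, "ry": 0, "rz": 0, "gripper": -1}, {"x": 0, "y": 0, "z": 0, "rx": 0, "ry": 0, "rz": 0, "gripper": -1}, {"x": 0, "y": 0, "z": 0, "rx": 0, "ry": 0, "rz": 0, "gripper": -1}, {"x": 0, "y": 0, "z": 0, "rx": 0, "ry": 0, "rz": 0, "gripper": -1}]' --newtons 50

```text
clock: 24.1
eef_pos: [616.5, -334.0, 16.3]
tcp_rot: [3.141, 0.0, 1.508]
contact_force: [-1.9, 0.4, 6.9]
opening: 0.242
grasp_force: 48.9
```

Call:
servo_tool --deltas '[{"x": 0, "y": 0, "z": 30, "rx": 0, "ry": 0, "rz": 0, "gripper": -1}, {"x": 0, "y": 0, "z": 75, "rx": 0, "ry": 0, "rz": 0, "gripper": -1}, {"x": 0, "y": 15, "z": 120, "rx": 0, "ry": 0, "rz": 0, "gripper": -1}, {"x": 0, "y": 45, "z": 150, "rx": 0, "ry": 0, "rz": 0, "gripper": -1}, {"x": 0, "y": 90, "z": 165, "rx": 0, "ry": 0, "rz": 0, "gripper": -1}, {"x": -5, "y": 135, "z": 165, "rx": 0, "ry": 0, "rz": 0, "gripper": -1}, {"x": -10, "y": 180, "z": 165, "rx": 0, "ry": 0, "rz": 0, "gripper": -1}, {"x": -16, "y": 225, "z": 165, "rx": 0, "ry": 0, "rz": 0, "gripper": -1}, {"x": -23, "y": 270, "z": 165, "rx": 0, "ry": 0, "rz": 0, "gripper": -1}, {"x": -30, "y": 315, "z": 165, "rx": 0, "ry": 0, "rz": 0, "gripper": -1}]' --newtons 50

```text
clock: 25.1
eef_pos: [585.3, -17.0, 180.2]
tcp_rot: [-3.141, -0.0, 1.508]
contact_force: [0.8, 0.7, -2.6]
opening: 0.241
grasp_force: 49.4
```

Call:
servo_tool --deltas '[{"x": -8, "y": 45, "z": 0, "rx": 0, "ry": 0, "rz": 0, "gripper": -1}, {"x": -16, "y": 90, "z": 0, "rx": 0, "ry": 0, "rz": 0, "gripper": -1}, {"x": -24, "y": 135, "z": 0, "rx": 0, "ry": 0, "rz": 0, "gripper": -1}, {"x": -32, "y": 180, "z": 0, "rx": 0, "ry": 0, "rz": 0, "gripper": -1}, {"x": -40, "y": 225, "z": 0, "rx": 0, "ry": 0, "rz": 0, "gripper": -1}, {"x": -50, "y": 270, "z": 0, "rx": 0, "ry": 0, "rz": 0, "gripper": -1}, {"x": -60, "y": 315, "z": 0, "rx": 0, "ry": 0, "rz": 0, "gripper": -1}, {"x": -66, "y": 345, "z": 0, "rx": 0, "ry": 0, "rz": 0, "gripper": -1}, {"x": -66, "y": 350, "z": -20, "rx": 0, "ry": 0, "rz": 0, "gripper": -1}, {"x": -66, "y": 350, "z": -50, "rx": 0, "ry": 0, "rz": 0, "gripper": -1}]' --newtons 50

```text
clock: 26.1
eef_pos: [520.9, 333.8, 131.4]
tcp_rot: [3.138, -0.003, 1.51]
contact_force: [-0.7, -0.2, -1.8]
opening: 0.239
grasp_force: 49.4
```

Call:
servo_tool --deltas '[{"x": 0, "y": 0, "z": 0, "rx": 0, "ry": 0, "rz": 0, "gripper": -1}, {"x": 0, "y": 0, "z": 0, "rx": 0, "ry": 0, "rz": 0, "gripper": -1}]' --newtons 50

```text
clock: 26.3
eef_pos: [519.7, 330.9, 130.1]
tcp_rot: [-3.14, 0.001, 1.508]
contact_force: [-0.3, 0.1, -1.7]
opening: 0.237
grasp_force: 49.3
```

```bash
python3 -c "
from h import *
p,im=look('w8',['small_cup','long_trough'])
print(r.sense()['opening'])"
```

```text
long_trough 0.72 [296, 223, 36, 42] [580. 256.]
26.45 [521.1 331.5 131.9] [ 3.140e+00 -1.000e-03  1.507e+00] [0.56 0.45 1.74 0.   0.96 0.63]
0.24365191571091502
```

View pics/w8.png

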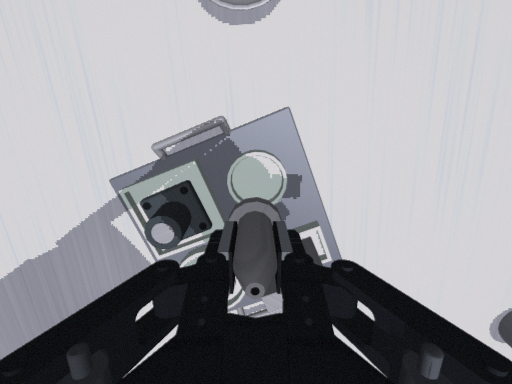

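The small cup's rim is centred at about (257,181) and the nozzle hangs just below it in the image; the bearing sits flat in its tub.

Run:
```python
from h import *
p=np.load('pics/w8.npz')
print(ray(p,(257,181),20), ray(p,(256,222),131.9-16.3+9), ray(p,(255,290),131.9-16.3+68))
v,res=fitpose(p,[((-100,100,6),(111,179)),((100,100,6),(289,108)),((45,45,20),(257,181)),((-87,87,20),(119,191)),((-3,87,20),(200,161))],[493,274,.33]);print(v.round(3),res.tolist())
```

```text
[521.70535624 332.12203971  20.        ] [520.53137917 335.87373977 124.6       ] [519.7416105  333.27822609 183.6       ]
[4.93199e+02 2.74115e+02 3.09000e-01] [[-2.2, 0.8], [1.4, -0.7], [0.8, 1.4], [0.4, -0.3], [-4.2, -0.3]]
```

Call:
servo_tool --deltas '[{"x": 1, "y": -1, "z": -30, "rx": 0, "ry": 0, "rz": 0, "gripper": -1}, {"x": 1, "y": -1, "z": -60, "rx": 0, "ry": 0, "rz": 0, "gripper": -1}, {"x": 1, "y": -1, "z": -80, "rx": 0, "ry": 0, "rz": 0, "gripper": -1}, {"x": 1, "y": -1, "z": -94, "rx": 0, "ry": 0, "rz": 0, "gripper": -1}, {"x": 1, "y": -1, "z": -101, "rx": 0, "ry": 0, "rz": 0, "gripper": -1}, {"x": 1, "y": -1, "z": -104, "rx": 0, "ry": 0, "rz": 0, "gripper": -1}, {"x": 1, "y": -1, "z": -105, "rx": 0, "ry": 0, "rz": 0, "gripper": -1}, {"x": 1, "y": -1, "z": -105, "rx": 0, "ry": 0, "rz": 0, "gripper": -1}]' --newtons 50

```text
clock: 27.25
eef_pos: [521.7, 330.6, 26.3]
tcp_rot: [3.14, -0.001, 1.508]
contact_force: [-0.1, -1.2, 0.4]
opening: 0.243
grasp_force: 49.6
```

Touching the floor (the weight is gone from the reading). Release, lift clear and check.

Call:
servo_tool --deltas '[{"x": 0, "y": 0, "z": 0, "rx": 0, "ry": 0, "rz": 0, "gripper": -0.1}, {"x": 0, "y": 0, "z": 0, "rx": 0, "ry": 0, "rz": 0, "gripper": -0.1}, {"x": 0, "y": 0, "z": 0, "rx": 0, "ry": 0, "rz": 0, "gripper": -0.1}, {"x": 0, "y": 0, "z": 0, "rx": 0, "ry": 0, "rz": 0, "gripper": -0.1}, {"x": 0, "y": 0, "z": 15, "rx": 0, "ry": 0, "rz": 0, "gripper": -0.1}, {"x": 0, "y": 0, "z": 50, "rx": 0, "ry": 0, "rz": 0, "gripper": -0.1}, {"x": 0, "y": 0, "z": 95, "rx": 0, "ry": 0, "rz": 0, "gripper": -0.1}, {"x": 0, "y": 0, "z": 140, "rx": 0, "ry": 0, "rz": 0, "gripper": 0}, {"x": -10, "y": -30, "z": 180, "rx": 0, "ry": 0, "rz": 0, "gripper": 0}, {"x": -20, "y": -60, "z": 215, "rx": 0, "ry": 0, "rz": 0, "gripper": 0}]' --newtons 50

```text
clock: 28.25
eef_pos: [501.1, 270.2, 243.5]
tcp_rot: [3.14, -0.001, 1.509]
contact_force: [0.6, -0.4, -0.1]
opening: 0.498
grasp_force: 0.0
```

Call:
servo_tool --deltas '[{"x": 0, "y": -15, "z": 0, "rx": 0, "ry": 0, "rz": 0, "gripper": 0}, {"x": 0, "y": -20, "z": 0, "rx": 0, "ry": 0, "rz": 0, "gripper": 0}, {"x": 0, "y": -20, "z": 0, "rx": 0, "ry": 0, "rz": 0, "gripper": 0}, {"x": 0, "y": -20, "z": 0, "rx": 0, "ry": 0, "rz": 0, "gripper": 0}]' --newtons 50

```text
clock: 28.65
eef_pos: [500.8, 250.6, 239.2]
tcp_rot: [-3.14, 0.001, 1.508]
contact_force: [0.5, 0.4, -0.6]
opening: 0.5
grasp_force: 0.0
```

```bash
python3 -c "
from h import *
p,im=look('w9',['nozzle_c','bearing_c','ferrule_c','spacer_c'])
cv2.imwrite('pics/w9v.png',cv2.resize(im[40:310,110:470],(800,600)))
for c in('scene','side'):
  q=r.camera_params(c);r.grab_frame(c)
  for n in ('big_ferrule_c','blunt_nozzle_c'):
    print(c,n,[np.round(b['box']) for b in r.recognise(n,c)[:1]])
"
```

```text
nozzle_c 0.9 [254, 85, 27, 29] [521. 329.]
ferrule_c 0.77 [216, 168, 38, 40] [470. 214.]
spacer_c 0.6 [272, 147, 51, 41] [553. 248.]
28.9 [501.  250.8 239.5] [-3.140e+00  1.000e-03  1.508e+00] [0.46 0.25 1.76 0.   1.13 0.52]
scene big_ferrule_c [array([170., 214.,  27.,  34.])]
scene blunt_nozzle_c [array([226., 254.,  20.,  23.])]
side big_ferrule_c [array([220., 249.,  31.,  44.])]
side blunt_nozzle_c [array([303., 251.,  18.,  30.])]
```

View pics/w9v.png

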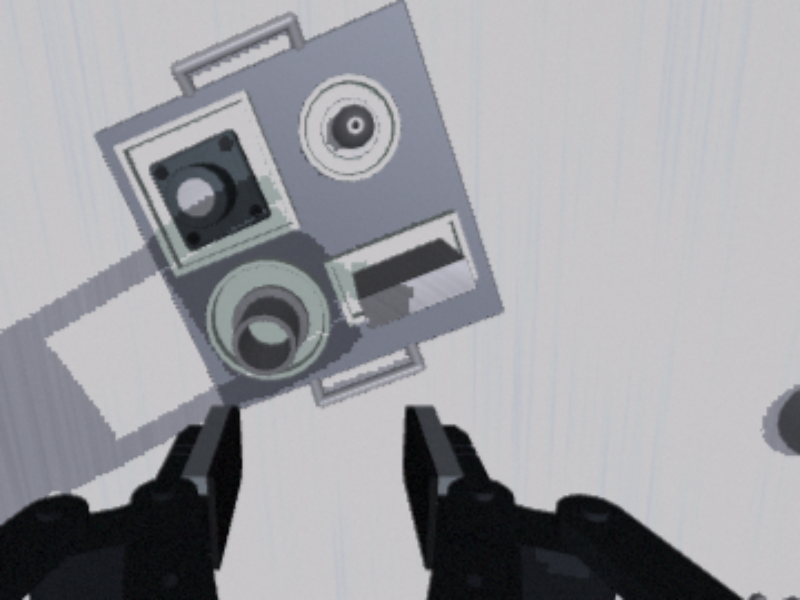

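All four parts stand inside their pockets: bearing flange (209,189), nozzle foot (349,127), ferrule flange (270,322) and spacer plate (415,280). The two look-alikes have not moved. I'm handing in.

```bash
python3 -c "
from rig import r
print(r.sign_off())"
```

```text
the job is handed in; nothing more can be done
None
```

I put all four parts upright in their own pockets, left both look-alikes where they were, and handed the job in at about 29 s on the robot's clock; the last pictures agree, but the hand-in returned no verdict.

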